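Load the vacuum canister and hold its bayonet lid home

ROBOT

A 6-joint arm with a two-finger parallel gripper is mounted at the origin on the work surface. World frame = base frame: x ahead of the robot, y to its left, z up, the work surface at z = 0. Lengths are in m, angles in degrees, forces in N, time in s.
With the tool pointing down it reaches from about 0.25 to 0.725 m from the base axis. Payload 9.7 kg.
Tool frame: the origin (TCP) lies at the very end of the fingers, on their centre line; the grasp point (between the pads) lies 19 mm behind it; z points along the fingers, y is the line along which they close (so a half turn about z gives the same grasp; the last joint's range is limited). The gripper opens to 85 mm and grips with 20 to 120 N. Pads are 22 mm wide; open, the fingers measure 114 mm over their backs; the gripper's body (76 mm by 85 mm) begins 54 mm behind the grasp point. The pads swing forward as they close: fully open they stand 13 mm farther back than shut.
Start: joints at [-70.818, 4.979, 10.078, 95.1, 0, 90], TCP at [0.181, -0.519, 0.231] pointing down, gripper open.
Joint ranges: [-179.16, 179.16], [-48.56, 103.87], [-65.8, 70.77], [-126.05, 130.52], [-82.76, 87.17], [-180, 180]. Speed limits (degrees/s): [127.2, 127.2, 147.25, 180, 180, 180].

INTERFACE

Orientations are given as [roll, pitch, yaw] about the fixed x, y, z axes, in that order (R = Rz(yaw) Ry(pitch) Rx(roll)).
In Python, from workcell import bot gives the robot as it stands.
- The arm moves only by the tool step_arm, never from a script. Its argument "targets" is a list of rows, each a list of 3 entries, a list of its own where there are three numbers: the opening, from 0 (shut) to 1 (fully open), then the shift along the world's x, y, z in mm, then the turn, a rotation vector about the world's x, y, z in rad. In form: [[grip, [tx, ty, tz], [wx, wy, wz]], ...]. A call has 1 to 8 rows; each row is the pose to reach, as a shift and turn from the pose commanded when the call began; what a row does not reach only later rows make up. A row lasts 1/10 s, in which the tool goes at most 50 mm and 8.59 degrees, less where a joint would pass 70% of its speed; a pose out of reach is approached as far as the arm can. A call with a gripper value outside its range is refused whole. The fingers move at their own pace and stop on an object; "force" is the grip in N (left out, the last holds). Time passes only in rows, so rows that repeat a pose let the fingers close. It gives the time, the measured TCP pose, the force, the opening and the grip force at its end, in the units of the state.
- bot.get_obs(): the state, without advancing time (a new reading comes with each control period).
- bot.camera(name): name is "scene" or "top"; returns (picture, depth): 420x560x3 uint8, red, green, blue; 420x560 float32, m along the optical axis (not along the pixel's ray), 0 where there is no reading.
- bot.camera_params(name): a dict with "K" (3x3 intrinsics, pixels), "k1" (the pictures are not rectified: a ray, as slopes to the right and down, at radius r is drawn at 1 + k1 r^2 times it, then the intrinsics apply), "R" (3x3) and "t" (3): a world point X has camera coordinates R X + t. Camera axes: x right, y down, z forward; pixel columns grow to the right and rows downward; lengths in m; the calibration is good to about 2 mm. A picture is of the moment at which its call begins. camera_params takes no time and is no camera call.
- bot.job_done(): hands the job in; it is judged then, once.
The state is a dict: "time": time; "q": joint angles; "qd": joint speeds; "joint_efforts": joint torques, N m; "ee_pos": TCP position; "tcp_rot": TCP orientation; "wrist_force": force on the tool from outside, world axes, zero at the start; "torque": the same for the moment, N m; "opening": finger opening in m; "grasp_force": force on a finger pad.
Only numpy, scipy, OpenCV 4.12 (cv2) and the standard library are available. Lean on these libraries where they do the work, as an engineer would, in place of code of your own. Each camera call takes 0.05 s, during which the arm holds its last target. There are 200 camera calls.

TASK

Tip the three inlay blanks off the scoop tray into the open vacuum canister without touching them with the fingers, and set the tray back down level on the bench. Then fit the knurled lid on the canister's neck, turn it until its hidden keyways drop over the neck's pins, and push it fully home against the sprung seal. Finish while still holding it pushed down with the fingers, so that the pump can draw the vacuum, and leave the other things on the bench where they are.

Things in the scene. Friction and masses are not known exactly. Their poses are not given: they have to be found in the camera images.
- canister: Fixed vacuum canister: upright round pot, clear below with an aluminium neck, on a 12 mm base plate 130 mm wide (own y). Origin: on the pot's axis at bench level; z up, x towards its pump. Bore 80 mm across, outside 92 mm (90 mm in the top 4 mm), inner floor 20 mm and rim 100 mm above the bench. Base plate reaches 56 mm to -x and 183 mm to +x of the origin.
- canister_mouth (a point): Centre of the open mouth, 105 mm above the bench, level with the top of the rubber seal ring (80 mm inside, 85 mm outside). The seal stands 5 mm above the rim on springs: 5 N to start moving, 10 N when pressed level with the rim.
- canister_pins (a point): On the pot's axis, 86 mm above the bench, at the height of three round steel pins 6 mm thick that stick out 6 mm from the neck, 120 degrees apart. They sit on a clamp band: their angle round the neck differs each time and this entry does NOT show it.
- canister_pump (a point): Top of the dial gauge, 99 mm above the bench, on the pump; the pump stands on the base plate 100 to 160 mm from the pot's axis towards its +x and is nowhere higher.
- lid: Loose round lid, 0.18 to 0.35 kg, right way up on the bench: black knurled collar 114 mm across, 28 mm high with its aluminium top, and a round black knurled grip 50 mm across and 30 mm high standing on the middle (28 to 58 mm above the underside). Origin: centre of the underside; z up. Skirt 22 mm deep, 97 mm across inside: goes over the neck with 2.5 mm play all round.
- lid_grip (a point): Middle of the lid's grip, on its axis, 43 mm above the lid's underside; z up. Can be gripped from above with the fingers at any angle.
- lid_keys (a point): On the lid's axis, 11 mm above its underside, amid three keyways 11.5 mm wide, 120 degrees apart, cut inside the skirt over its full depth, unseen from outside. Elsewhere the skirt stands on the pins, lid origin 89 mm above the bench. Turned either way, it drops where keyways meet pins (within 3 degrees): at 83 mm it meets the seal, home is 78 mm, on the rim. Let go, the seal lifts it again.
- tray: Loose aluminium scoop tray, about 0.2 kg: smooth pan 110 mm long (own x), 64 mm wide, floor 3 mm thick, side walls 23 mm, rear wall 27 mm high, walls 3 mm thick, open at the -x end. A wooden handle bar, 16 mm wide and 16 mm high, runs from 55 to 125 mm along +x, its middle 26 mm above the underside. Origin: centre of the pan's underside; z up. Blanks slide from about 14 to 20 degrees of tilt.
- tray_handle (a point): Grip point in the middle of the tray's handle, 90 mm from the pan's centre, 26 mm above the tray's underside; x along the handle away from the pan, z up.
- tray_lip (a point): Middle of the tray's open edge, on top of the pan's floor (3 mm above the underside), 55 mm from the pan's centre; blanks slide off towards -x.
- blank_brass_c (a point): Centre of the brass blank, a disc 24 mm across and 12 mm thick, in the tray.
- blank_ebony_c (a point): Centre of the dark wood blank, 30 x 20 x 15 mm, in the tray.
- blank_bone_c (a point): Centre of the white bone blank, a six-sided prism 25 mm across and 14 mm thick, in the tray.
- blank_brass: The brass blank; origin at the centre of its underside.
- blank_ebony: The dark wood blank; origin at the centre of its underside.
- blank_bone: The white bone blank; origin at the centre of its underside.
- frame: Bystander: square light-wood frame 120 x 120 x 14 mm with a round hole, lying flat; origin at the centre of its underside.
- hoop: Bystander: dark wooden hoop 80 mm across, 12 mm high; origin at the centre of its underside.
- tweezers: Bystander: steel tweezers 130 mm long lying along their x, 9 mm high; origin at the middle, on the bench.
- drink: Bystander: clear drink bottle 60 mm across, 160 mm high; origin at the centre of its underside.
- glue: Bystander: white glue bottle 54 mm across, 140 mm high; origin at the centre of its underside.
- jar: Bystander: amber jar 60 mm across, 75 mm high; origin at the centre of its underside.

How it is judged:
By the outcome, as a careful person would: the job done as asked, in the order asked, and still so for the second after the job is handed in, while the arm keeps its last pose, push and grip.
It also fails if it takes over 72 s, if anything falls off the work surface, if the arm or the gripper's body presses on something with over 40 N, if the wrist force passes 120 N, or if a joint passes its speed limit or range.

## Working session

There is one attempt and no reset: what is moved stays moved. The work goes in short steps, Python scripts to look and compute and a tool call to move; the robot and the scene stay as the last step left them, time stands still between calls to the robot, and variables do not carry over. Pictures are saved under pics/ and viewed, at most 10 in all, crops included, and the job is handed in when it is done.

Besides the shell and the picture viewer there is one more tool, called as a command line: name --argument value ..., lists and objects as JSON in quotes. step_arm: Moves the arm, as the interface text tells. Its arguments: {"type":"object","properties":{"targets":{"type":"array","items":{"type":"array"}},"force":{"type":"number"}},"required":["targets"]}

```bash
ls; mkdir -p pics; python3 - <<'E'
from workcell import bot
import cv2,numpy as np
for n in("scene","top"):
    p,d=bot.camera(n); cv2.imwrite(f"pics/{n}0.png",p[:,:,::-1]); np.save(f"pics/{n}0.npy",d)
    c=bot.camera_params(n); print(n,{k:np.round(v,4).tolist() for k,v in c.items()})
print({k:np.round(v,3).tolist() for k,v in bot.get_obs().items()})
E
```

```text
pics
scene {'K': [[412.1677, 0.0, 290.4402], [0.0, 412.1677, 201.5895], [0.0, 0.0, 1.0]], 'k1': 0.0417, 'R': [[-0.4081, 0.9128, 0.0116], [0.7802, 0.3554, -0.5147], [-0.474, -0.201, -0.8573]], 't': [0.2288, -0.3838, 1.2422]}
top {'K': [[495.7724, 0.0, 278.1199], [0.0, 495.7724, 212.683], [0.0, 0.0, 1.0]], 'k1': -0.1714, 'R': [[0.0216, -0.9995, 0.0219], [-0.9921, -0.0241, -0.1233], [0.1238, -0.0191, -0.9921]], 't': [-0.0227, 0.541, 1.1335]}
{'time': 0.1, 'q': [-70.818, 5.008, 10.038, 95.1, -0.0, 90.0], 'qd': [0.011, -0.186, 0.144, 0.001, -0.01, 0.082], 'joint_efforts': [-0.0, -52.156, 46.565, 0.016, 0.0, -0.0], 'ee_pos': [0.181, -0.519, 0.231], 'tcp_rot': [-179.93, 0.0, 19.182], 'wrist_force': [-0.873, -0.444, 0.639], 'torque': [-0.057, -0.047, 0.004], 'grasp_force': 0.0, 'opening': 0.086}
```

View pics/scene0.png

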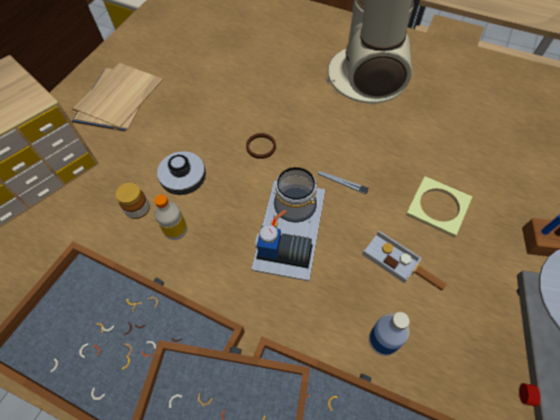

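View pics/top0.png

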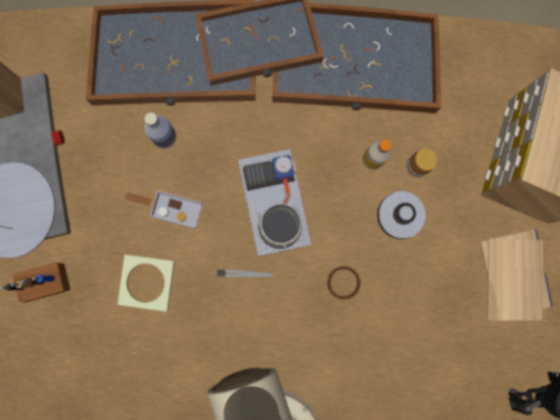

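The scene view shows the canister at about (296,190), the lid at (181,170) and the tray at (393,255), with its handle towards (430,278). In the top view the canister is at (280,225), the lid at (402,214) and the tray at (178,208), with its handle on the left (+y). Its open end faces the canister. Next I'll enlarge these areas for accurate pixels.

```bash
cat > h.py <<'E'
import numpy as np,cv2
from workcell import bot
def ray(n,u,v):
    c=bot.camera_params(n);K,R,t=map(np.array,(c["K"],c["R"],c["t"]))
    p=cv2.undistortPoints(np.array([[[u,v]]],float),K,np.array([c["k1"],0,0,0.]))[0,0]
    d=R.T@np.array([p[0],p[1],1]); return -R.T@t,d
def atz(n,u,v,z):
    o,d=ray(n,u,v); return o+d*(z-o[2])/d[2]
def tri(ps,pt):
    o1,d1=ray("scene",*ps);o2,d2=ray("top",*pt)
    A=np.c_[d1,-d2];s=np.linalg.lstsq(A,o2-o1,rcond=None)[0]
    a,b=o1+s[0]*d1,o2+s[1]*d2
    return (a+b)/2,np.linalg.norm(a-b)
def proj(n,X):
    c=bot.camera_params(n);R,t=np.array(c["R"]),np.array(c["t"])
    return cv2.projectPoints(np.atleast_2d(X).astype(float),cv2.Rodrigues(R)[0],t,np.array(c["K"]),np.array([c["k1"],0,0,0.]))[0][:,0]
def cloud(n,d):
    h,w=d.shape;c=bot.camera_params(n);K,R,t=map(np.array,(c["K"],c["R"],c["t"]))
    g=np.stack(np.meshgrid(np.arange(w),np.arange(h)),-1).reshape(-1,1,2).astype(float)
    p=cv2.undistortPoints(g,K,np.array([c["k1"],0,0,0.]))[:,0]
    X=np.c_[p,np.ones(len(p))]*d.reshape(-1,1); return ((X-t)@R).reshape(h,w,3)
def tile(n,img,u,v,r,s):
    c=img[v-r:v+r,u-r:u+r]; return cv2.resize(c,(s,s),interpolation=cv2.INTER_CUBIC)
E
python3 - <<'E'
from h import *
s=cv2.imread("pics/scene0.png");t=cv2.imread("pics/top0.png")
S=266;rows=[]
for n,i,cs in(("scene",s,[(403,260),(296,190),(181,170)]),("top",t,[(168,208),(280,225),(402,214)])):
    rows.append(np.hstack([tile(n,i,u,v,r,S) for (u,v),r in zip(cs,(48,32,32))]))
cv2.imwrite("pics/crops.png",np.vstack(rows))
for n in("scene","top"):
    d=np.load(f"pics/{n}0.npy");C=cloud(n,d); ok=(d>0)&(C[...,2]>.004)&(C[...,2]<.2)&(C[...,0]<.75)&(C[...,0]>.2)&(abs(C[...,1])<.45)
    k,l,st,ce=cv2.connectedComponentsWithStats(ok.astype(np.uint8))
    for j in range(1,k):
        if st[j,4]>60:
            P=C[l==j]; print(n,np.round(ce[j]),st[j,4],"mean",np.round(P.mean(0),3),"zmax",np.round(np.percentile(P[:,2],97),3))
E
```

```text
scene [361.  78.] 343 mean [0.202 0.024 0.159] zmax 0.188
scene [261. 145.] 281 mean [ 0.383 -0.165  0.01 ] zmax 0.014
scene [181. 172.] 1646 mean [ 0.556 -0.296  0.032] zmax 0.058
scene [290. 226.] 5753 mean [0.584 0.009 0.044] zmax 0.101
scene [345. 182.] 214 mean [0.398 0.078 0.007] zmax 0.01
scene [439. 206.] 1397 mean [0.373 0.306 0.013] zmax 0.017
scene [132. 200.] 852 mean [ 0.679 -0.341  0.054] zmax 0.076
scene [169. 218.] 1009 mean [ 0.694 -0.226  0.08 ] zmax 0.139
scene [402. 262.] 1353 mean [0.553 0.264 0.019] zmax 0.035
scene [391. 329.] 996 mean [0.734 0.272 0.114] zmax 0.161
top [160. 131.] 844 mean [0.716 0.266 0.099] zmax 0.162
top [377. 154.] 644 mean [ 0.676 -0.233  0.088] zmax 0.143
top [421. 162.] 672 mean [ 0.667 -0.349  0.06 ] zmax 0.08
top [274. 202.] 5327 mean [ 0.566 -0.001  0.037] zmax 0.102
top [167. 207.] 1063 mean [0.552 0.256 0.017] zmax 0.036
top [401. 215.] 1851 mean [ 0.544 -0.304  0.034] zmax 0.062
top [146. 283.] 1411 mean [0.368 0.301 0.014] zmax 0.019
top [343. 282.] 351 mean [ 0.382 -0.168  0.012] zmax 0.017
top [241. 273.] 282 mean [0.397 0.074 0.007] zmax 0.012
top [262. 370.] 142 mean [0.202 0.018 0.168] zmax 0.189
```

View pics/crops.png

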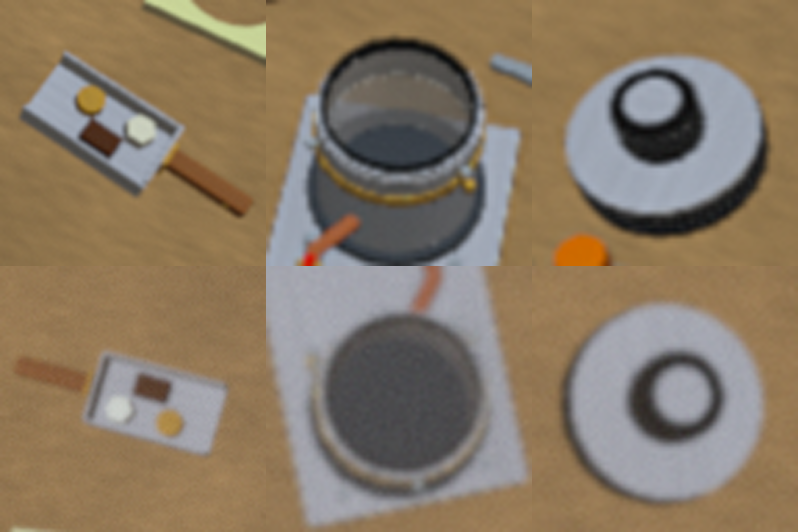

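```bash
cat > fit.py <<'E'
from h import *
from scipy.optimize import minimize
def ext(P,zs,): return np.array([[x,y,z] for x,y in P for z in zs],float)
def rect(x0,x1,y0,y1): return [(x0,y0),(x0,y1),(x1,y0),(x1,y1)]
def circ(r): return [(r*np.cos(a),r*np.sin(a)) for a in np.linspace(0,2*np.pi,60)]
M={"tray":[ext(rect(-.055,.055,-.032,.032),(0,.023)),ext(rect(.052,.055,-.032,.032),(0,.027)),ext(rect(.055,.125,-.008,.008),(.018,.034))],
   "lid":[ext(circ(.057),(0,.028)),ext(circ(.025),(.028,.058))]}
F=8
def sil(n,name,p,box):
    c,s=np.cos(p[2]),np.sin(p[2]);m=np.zeros((box*2*F,)*2,np.uint8)
    return c,s,m
def model_mask(n,name,p,u,v,r):
    m=np.zeros((2*r*F,2*r*F),np.uint8);c,s=np.cos(p[2]),np.sin(p[2])
    for V in M[name]:
        X=V@np.array([[c,s,0],[-s,c,0],[0,0,1]])+[p[0],p[1],0]
        q=(proj(n,X)-[u-r-.5,v-r-.5])*F
        cv2.fillConvexPoly(m,cv2.convexHull(np.round(q).astype(np.int32)),255)
    return cv2.resize(m,(2*r,2*r),interpolation=cv2.INTER_AREA)/255.
def fit(name,cen,p0,imgs,deps,yaw=True):
    obs={}
    for n,(u,v,r) in cen.items():
        C=cloud(n,deps[n]);z=C[v-r:v+r,u-r:u+r,2]
        lab=cv2.cvtColor(imgs[n],cv2.COLOR_BGR2LAB)[v-r:v+r,u-r:u+r].astype(float)
        k=((z>.008)).astype(np.uint8)
        gc=np.where(cv2.dilate(k,np.ones((7,7)))>0,np.where(cv2.erode(k,np.ones((5,5)))>0,cv2.GC_FGD,cv2.GC_PR_FGD),cv2.GC_BGD).astype(np.uint8)
        cr=np.ascontiguousarray(imgs[n][v-r:v+r,u-r:u+r])
        cv2.grabCut(cr,gc,None,np.zeros((1,65)),np.zeros((1,65)),3,cv2.GC_INIT_WITH_MASK)
        obs[n]=np.isin(gc,(1,3)).astype(float)
    def cost(d,ns=cen):
        p=np.array(p0)+np.array([d[0],d[1],d[2]*5 if yaw else 0])
        return sum(np.abs(model_mask(n,name,p,*cen[n])-obs[n]).sum() for n in ns)
    for ns in(list(cen),["scene"],["top"]):
        b=min((minimize(cost,x0,args=(ns,),method="Nelder-Mead",options=dict(initial_simplex=np.array(x0)+.01*np.vstack([np.zeros(3),np.eye(3)]))) for x0 in([0,0,0],[.004,-.004,0])),key=lambda r:r.fun)
        p=np.array(p0)+np.array([b.x[0],b.x[1],b.x[2]*5 if yaw else 0]); print(name,ns,np.round(p[:2],4),"yaw",np.round(np.degrees(p[2]),1),"cost",round(b.fun,1),"of",[int(obs[n].sum()) for n in ns])
E
python3 - <<'E'
from fit import *
imgs={n:cv2.imread(f"pics/{n}0.png") for n in("scene","top")};deps={n:np.load(f"pics/{n}0.npy") for n in imgs}
fit("tray",{"scene":(403,260,48),"top":(168,208,50)},[.55,.25,np.radians(75)],imgs,deps)
fit("lid",{"scene":(181,170,32),"top":(402,214,32)},[.55,-.30,0],imgs,deps,False)
print("mouth",tri((296.4,183.3),(281.7,223.4)))
print("griptop",tri((177.9,162.5),(405.6,212.6)))
T=lambda x,y:(120+x/2.77,160+(y-266)/2.77);S=lambda x,y:(355+x/2.77,212+y/2.77)
for a,b,c in(("rear+x",(140,192),(105,352)),("rear-x",(183,127),(85,422)),("front-x",(65,55),(208,453)),("front+x",(24,113),(227,383)),("hend",(246,207),(17,366))): print(a,tri(S(*b),T(*c)))
for n in imgs:
    C=cloud(n,deps[n]).reshape(-1,3)
    k=(C[:,2]>.09)&(np.hypot(C[:,0]-.52,C[:,1])<.055); P=C[k]; A=np.c_[2*P[:,:2],np.ones(len(P))];s=np.linalg.lstsq(A,(P[:,:2]**2).sum(1),rcond=None)[0];print(n,"ring",k.sum(),s[:2],np.sqrt(s[2]+s[:2]@s[:2]))
E
```

```text
tray ['scene', 'top'] [0.5474 0.2393] yaw 76.7 cost 1855.3 of [1778, 1056]
tray ['scene'] [0.5461 0.24  ] yaw 76.0 cost 1123.6 of [1778]
tray ['top'] [0.5508 0.2409] yaw 78.4 cost 665.6 of [1056]
lid ['scene', 'top'] [ 0.546  -0.3072] yaw 0.0 cost 252.9 of [1804, 1861]Traceback (most recent call last):
  File "<stdin>", line 4, in <module>
  File "fit.py", line 33, in fit
    b=min((minimize(cost,x0,args=(ns,),method="Nelder-Mead",options=dict(initial_simplex=np.array(x0)+.01*np.vstack([np.zeros(3),np.eye(3)]))) for x0 in([0,0,0],[.004,-.004,0])),key=lambda r:r.fun)
  File "fit.py", line 33, in <genexpr>
    b=min((minimize(cost,x0,args=(ns,),method="Nelder-Mead",options=dict(initial_simplex=np.array(x0)+.01*np.vstack([np.zeros(3),np.eye(3)]))) for x0 in([0,0,0],[.004,-.004,0])),key=lambda r:r.fun)
           ~~~~~~~~^^^^^^^^^^^^^^^^^^^^^^^^^^^^^^^^^^^^^^^^^^^^^^^^^^^^^^^^^^^^^^^^^^^^^^^^^^^^^^^^^^^^^^^^^^^^^^^^^^^^^^^^^^^^^^^^^^^^^^^^^^^
    res = _minimize_neldermead(fun, x0, args, callback, bounds=bounds,
                               **options)
    fsim[k] = func(sim[k])
              ~~~~^^^^^^^^
    fx = function(np.copy(x), *(wrapper_args + args))
  File "fit.py", line 31, in cost
    return sum(np.abs(model_mask(n,name,p,*cen[n])-obs[n]).sum() for n in ns)
  File "fit.py", line 31, in <genexpr>
    return sum(np.abs(model_mask(n,name,p,*cen[n])-obs[n]).sum() for n in ns)
                      ~~~~~~~~~~^^^^^^^^^^^^^^^^^^
  File "fit.py", line 16, in model_mask
    q=(proj(n,X)-[u-r-.5,v-r-.5])*F
       ~~~~^^^^^
  File "h.py", line 15, in proj
    c=bot.camera_params(n);R,t=np.array(c["R"]),np.array(c["t"])
ValueError: time passes only in moves, steps and waits
```

```bash
sed -i 's/bot\.camera_params(/cp(/' h.py; sed -i '2a from functools import lru_cache\n@lru_cache\ndef cp(n): return bot.camera_params(n)' h.py
cat > m.py <<'E'
from fit import *
imgs={n:cv2.imread(f"pics/{n}0.png") for n in("scene","top")};deps={n:np.load(f"pics/{n}0.npy") for n in imgs}
fit("lid",{"scene":(181,170,32),"top":(402,214,32)},[.55,-.30,0],imgs,deps,False)
r=lambda x:(np.round(x[0],4),round(x[1],4))
print("mouth",r(tri((296.4,183.3),(281.7,223.4))))
print("griptop",r(tri((177.9,162.5),(405.6,212.6))))
T=lambda x,y:(118+x/2.77,160+(y-266)/2.77)
T=lambda x,y:(120+x/2.77,160+(y-266)/2.77);S=lambda x,y:(355+x/2.77,212+y/2.77)
for a,b,c in(("rear+x",(140,192),(105,352)),("rear-x",(183,127),(85,422)),("front-x",(65,55),(208,453)),("front+x",(24,113),(227,383)),("hend",(246,207),(17,366))): print(a,r(tri(S(*b),T(*c))))
for n in imgs:
    C=cloud(n,deps[n]).reshape(-1,3)
    k=(C[:,2]>.09)&(np.hypot(C[:,0]-.52,C[:,1])<.055); P=C[k]; A=np.c_[2*P[:,:2],np.ones(len(P))];s=np.linalg.lstsq(A,(P[:,:2]**2).sum(1),rcond=None)[0];print(n,"ring",k.sum(),s[:2],np.sqrt(s[2]+s[:2]@s[:2]))
    k=(abs(C[:,0]-.55)<.08)&(abs(C[:,1]-.26)<.12)&(C[:,2]>.027)&(C[:,2]<.045);P=C[k];m=P.mean(0);w=np.linalg.svd(P[:,:2]-m[:2])[2][0];print(n,"handle",k.sum(),m,np.degrees(np.arctan2(w[1],w[0])),np.percentile((P[:,:2]-m[:2])@w,[1,99]))
E
python3 m.py
```

```text
lid ['scene', 'top'] [ 0.5461 -0.3075] yaw 0.0 cost 251.5 of [1809, 1860]
lid ['scene'] [ 0.5463 -0.305 ] yaw 0.0 cost 133.8 of [1809]
lid ['top'] [ 0.546  -0.3089] yaw 0.0 cost 47.5 of [1860]
mouth (array([ 0.5087, -0.0139,  0.0963]), np.float64(0.0075))
griptop (array([ 0.5455, -0.3081,  0.0529]), np.float64(0.0045))
rear+x (array([0.59  , 0.2841, 0.01  ]), np.float64(0.0035))
rear-x (array([0.5268, 0.2981, 0.0176]), np.float64(0.0062))
front-x (array([0.5026, 0.1914, 0.0139]), np.float64(0.0091))
front+x (array([0.5645, 0.1777, 0.0098]), np.float64(0.0085))
hend (array([0.574 , 0.3588, 0.0229]), np.float64(0.0039))
scene ring 434 [ 0.51195439 -0.01019612] 0.041949574403833526
scene handle 298 [0.56887628 0.32314677 0.03279337] -105.05180383421778 [-0.03646019  0.03465669]
top ring 243 [ 0.50997015 -0.01462398] 0.04218751760158916
top handle 226 [0.5656788  0.31515264 0.03334911] 74.84955765945217 [-0.05781765  0.04150845]
```

step_arm --targets '[[1, [45, 95, 0], [0, 0, 0.15]], [1, [90, 190, 0], [0, 0, 0.3]], [1, [130, 280, 0], [0, 0, 0.45]], [1, [175, 375, 0], [0, 0, 0.6]], [1, [190, 420, 0], [0, 0, 0.75]], [1, [190, 420, 0], [0, 0, 0.9]], [1, [190, 420, 0], [0, 0, 0.99]], [1, [190, 420, 0], [0, 0, 0.99]]]'

```text
time: 0.9
ee_pos: [0.3463, -0.1534, 0.2312]
tcp_rot: [180.0, 0.0, 76.1]
wrist_force: [2.2, -0.1, -0.5]
opening: 0.0852
grasp_force: 0.0
```

step_arm --targets '[[1, [20, 45, 0], [0, 0, 0]], [1, [40, 90, 0], [0, 0, 0]], [1, [60, 130, 0], [0, 0, 0]], [1, [80, 175, 0], [0, 0, 0]], [1, [100, 215, 0], [0, 0, 0]], [1, [120, 260, 0], [0, 0, 0]], [1, [140, 305, 0], [0, 0, 0]], [1, [160, 350, 0], [0, 0, 0]]]'

```text
time: 1.7
ee_pos: [0.5064, 0.1969, 0.231]
tcp_rot: [-180.0, 0.0, 75.9]
wrist_force: [1.1, -1.4, 0.8]
opening: 0.0853
grasp_force: 0.0
```

step_arm --targets '[[1, [20, 40, -20], [0, 0, 0]], [1, [40, 80, -40], [0, 0, 0]], [1, [62, 125, -70], [0, 0, 0]], [1, [62, 125, -100], [0, 0, 0]], [1, [62, 125, -130], [0, 0, 0]], [1, [62, 125, -130], [0, 0, 0]]]'

```text
time: 2.3
ee_pos: [0.5659, 0.3189, 0.0956]
tcp_rot: [-179.6, 0.3, 75.9]
wrist_force: [0.3, 0.3, -0.4]
opening: 0.0856
grasp_force: 0.0
```

```bash
python3 - <<'E'
from h import *
o=bot.get_obs();print(np.round(o["ee_pos"],4),np.round(o["q"],1))
I={}
for n in("scene","top"):
    p,d=bot.camera(n);cv2.imwrite(f"pics/{n}1.png",p[:,:,::-1]);np.save(f"pics/{n}1.npy",d)
    q=proj(n,[o["ee_pos"],[.568,.322,.034]]);print(n,np.round(q,1))
    b=p[:,:,::-1].copy();u,v=np.round(q[0]).astype(int);b[v-50:v+50,u-50:u+50][...]=b[v-50:v+50,u-50:u+50]
    c=cv2.resize(b[v-50:v+50,u-50:u+50],(400,400),interpolation=cv2.INTER_CUBIC)
    for w in q: cv2.drawMarker(c,tuple(int(k) for k in (w-[u-50,v-50]+.5)*4),(0,0,255),0,14)
    I[n]=c
cv2.imwrite("pics/g1.png",np.hstack(list(I.values())))
E
```

```text
[0.5659 0.3189 0.0956] [ 29.4  18.6  11.   82.9   0.  133.5]
scene [[435.7 262.6]
 [427.8 275.3]]
top [[133.3 195.1]
 [138.9 198.2]]
```

View pics/g1.png

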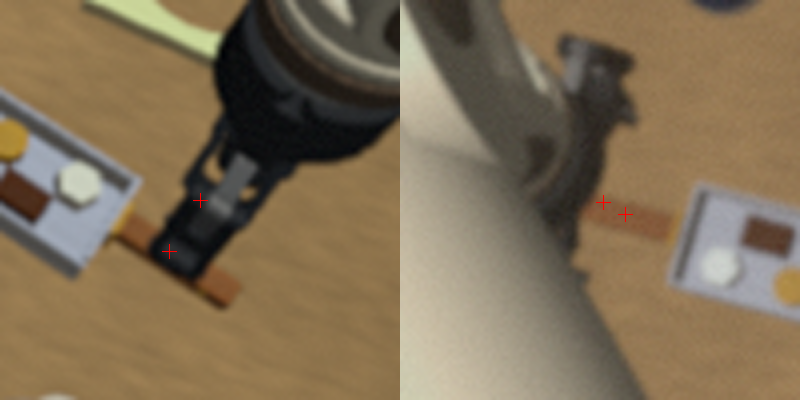

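step_arm --targets '[[1, [0, 0, -30], [0, 0, 0]], [1, [0, 0, -55], [0, 0, 0]], [1, [0, 0, -75], [0, 0, 0]], [1, [0, 0, -85], [0, 0, 0]], [1, [0, 0, -85], [0, 0, 0]], [1, [0, 0, -85], [0, 0, 0]]]'

```text
time: 3.0
ee_pos: [0.569, 0.32, 0.0184]
tcp_rot: [179.9, -0.1, 75.9]
wrist_force: [1.0, 0.1, 0.7]
opening: 0.0857
grasp_force: 0.0
```

step_arm --targets '[[1, [0, 0, -6], [0, 0, 0]], [1, [0, 0, -6], [0, 0, 0]], [0, [0, 0, -6], [0, 0, 0]], [0, [0, 0, -6], [0, 0, 0]], [0, [0, 0, -6], [0, 0, 0]], [0, [0, 0, -6], [0, 0, 0]], [0, [0, 0, -6], [0, 0, 0]], [0, [0, 0, -6], [0, 0, 0]]]' --force 40

```text
time: 3.8
ee_pos: [0.5681, 0.3197, 0.0105]
tcp_rot: [180.0, -0.0, 75.9]
wrist_force: [-0.0, -0.6, 1.4]
opening: 0.0151
grasp_force: 42.3
```

step_arm --targets '[[0, [0, 0, 0], [0, 0, 0]], [0, [0, 0, 0], [0, 0, 0]], [0, [0, 0, 0], [0, 0, 0]], [0, [0, 0, 0], [0, 0, 0]]]' --force 90

```text
time: 4.2
ee_pos: [0.5682, 0.3197, 0.0105]
tcp_rot: [180.0, -0.0, 75.9]
wrist_force: [-1.3, -1.1, 4.4]
opening: 0.0142
grasp_force: 88.4
```

step_arm --targets '[[0, [0, 0, 5], [0, 0, 0]], [0, [0, 0, 15], [0, 0, 0]], [0, [0, 0, 30], [0, 0, 0]], [0, [0, 0, 50], [0, 0, 0]], [0, [0, 0, 70], [0, 0, 0]], [0, [0, 0, 90], [0, 0, 0]], [0, [0, 0, 110], [0, 0, 0]], [0, [0, 0, 130], [0, 0, 0]]]'

```text
time: 5.0
ee_pos: [0.5682, 0.3198, 0.1424]
tcp_rot: [180.0, -0.0, 75.9]
wrist_force: [0.6, 0.2, -2.8]
opening: 0.0145
grasp_force: 87.9
```

step_arm --targets '[[0, [0, 0, 15], [0, 0, 0]], [0, [0, 0, 25], [0, 0, 0]], [0, [0, 0, 30], [0, 0, 0]], [0, [0, 0, 30], [0, 0, 0]], [0, [0, 0, 30], [0, 0, 0]]]'

```text
time: 5.5
ee_pos: [0.5679, 0.3196, 0.1695]
tcp_rot: [-180.0, 0.0, 75.9]
wrist_force: [-0.9, 0.7, -1.9]
opening: 0.0142
grasp_force: 87.9
```

```bash
python3 - <<'E'
from h import *
o=bot.get_obs();print(np.round(o["ee_pos"],4),np.round(o["q"],1),np.round(o["tcp_rot"],1))
I={}
e=np.array(o["ee_pos"]);a=np.radians(76);x=np.array([np.cos(a),np.sin(a),0]);y=np.array([-x[1],x[0],0])
L=lambda p:e+(p[0]-.09)*x+p[1]*y+np.array([0,0,p[2]-.0105])
P=[L(p) for p in((-.055,.032,0),(-.055,-.032,0),(.055,.032,.027),(.055,-.032,.027),(-.055,0,.003),(-.055,.032,.023),(-.055,-.032,.023))]
for n in("scene","top"):
    p,d=bot.camera(n);cv2.imwrite(f"pics/{n}2.png",p[:,:,::-1]);np.save(f"pics/{n}2.npy",d)
    q=proj(n,P);u,v=np.round(q.mean(0)).astype(int)
    c=cv2.resize(p[v-40:v+40,u-40:u+40,::-1],(400,400),interpolation=cv2.INTER_CUBIC)
    for w in q: cv2.drawMarker(c,tuple(int(k) for k in (w-[u-40,v-40]+.5)*5),(0,0,255),0,12)
    I[n]=c
cv2.imwrite("pics/g2.png",np.hstack(list(I.values())))
E
```

```text
[0.5679 0.3196 0.1695] [ 29.4  18.6  19.   90.6   0.  133.5] [-180.     0.    75.9]
```

View pics/g2.png

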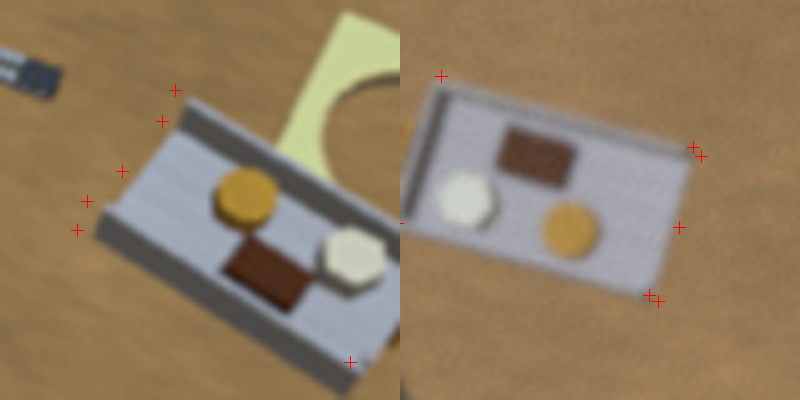

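The top view puts the tray where the kinematics say. The scene view is shifted by about 3 px, as it was for the canister. Next I carry the tray level to the canister.

step_arm --targets '[[0, [0, -5, 0], [0, 0, 0]], [0, [-1, -15, 0], [0, 0, 0]], [0, [-3, -30, 0], [0, 0, 0]], [0, [-5, -47, 0], [0, 0, 0]], [0, [-7, -67, 0], [0, 0, 0]], [0, [-9, -88, 0], [0, 0, 0]], [0, [-11, -109, 0], [0, 0, 0]], [0, [-13, -129, 0], [0, 0, 0]]]'

```text
time: 6.4
ee_pos: [0.5546, 0.1884, 0.1706]
tcp_rot: [180.0, -0.0, 75.9]
wrist_force: [0.9, 0.2, -2.5]
opening: 0.0141
grasp_force: 88.0
```

step_arm --targets '[[0, [-2, -17, 0], [0, 0, 0]], [0, [-3, -30, 0], [0, 0, 0]], [0, [-4, -39, 0], [0, 0, 0]], [0, [-4, -44, 0], [0, 0, 0]], [0, [-4, -45, 0], [0, 0, 0]], [0, [-4, -45, 0], [0, 0, 0]], [0, [-4, -45, 0], [0, 0, 0]]]'

```text
time: 7.1
ee_pos: [0.5512, 0.1462, 0.1702]
tcp_rot: [-180.0, -0.0, 75.9]
wrist_force: [-0.1, -0.2, -2.0]
opening: 0.0143
grasp_force: 87.9
```

```bash
python3 - <<'E'
from h import *
o=bot.get_obs();print(np.round(o["ee_pos"],4),np.round(o["q"],1),np.round(o["tcp_rot"],1))
I={}
for n in("scene","top"):
    p,d=bot.camera(n);cv2.imwrite(f"pics/{n}3.png",p[:,:,::-1]);np.save(f"pics/{n}3.npy",d)
    u,v=np.round(proj(n,[[.52,.02,.12]])[0]).astype(int)
    I[n]=cv2.resize(p[v-40:v+40,u-40:u+40,::-1],(400,400),interpolation=cv2.INTER_CUBIC)
    C=cloud(n,d)
    # floor of tray near lip, from depth
    k=(abs(C[...,2]-.162)<.012)&(C[...,1]>-.05)&(C[...,1]<.06)&(abs(C[...,0]-.52)<.08);P=C[k];print(n,len(P),"lip y min",np.round(np.percentile(P[:,1],[1,3]),4),"med z",np.median(P[:,2]))
cv2.imwrite("pics/g3.png",np.hstack(list(I.values())))
E
```

```text
[0.5512 0.1462 0.1702] [ 14.9   6.9   5.4  88.5   0.  118.9] [-180.    -0.    75.9]
scene 536 lip y min [0.0069 0.011 ] med z 0.16232877859767894
top 616 lip y min [0.0051 0.0071] med z 0.16300268205356705
```

View pics/g3.png

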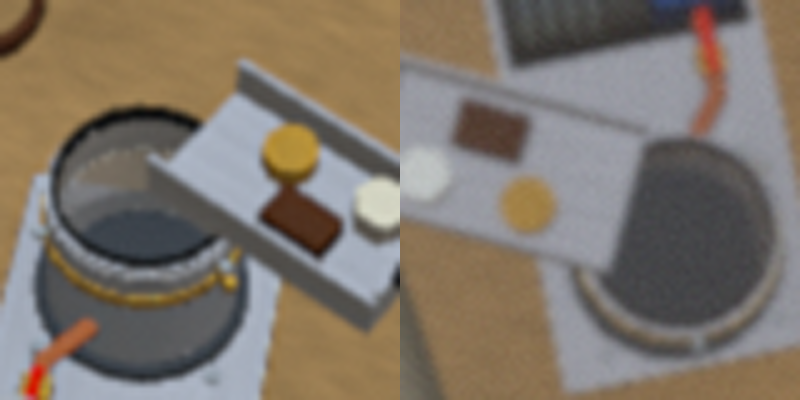

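In the scene view the lip's near corner, at (155,160), overlaps the mouth. In the top view the lip line runs from (645,135) to (610,270), and the mouth centre is near (680,245). I'll move slightly further in while tilting slowly.

step_arm --targets '[[0, [-1, -1, -1], [0.025, -0.006, 0]], [0, [-1, -2, -3], [0.05, -0.013, 0]], [0, [-2, -4, -5], [0.076, -0.019, 0]], [0, [-3, -5, -6], [0.101, -0.025, 0]], [0, [-3, -6, -8], [0.127, -0.032, 0]], [0, [-4, -8, -9], [0.152, -0.038, 0]], [0, [-4, -9, -11], [0.178, -0.045, 0]], [0, [-5, -10, -12], [0.203, -0.051, 0]]]'

```text
time: 8.0
ee_pos: [0.5461, 0.1355, 0.1581]
tcp_rot: [-180.0, -12.1, 75.9]
wrist_force: [0.4, -0.1, -2.7]
opening: 0.0143
grasp_force: 88.0
```

step_arm --targets '[[0, [0, -1, 2], [0.017, -0.004, 0]], [0, [0, -2, 5], [0.034, -0.008, 0]], [0, [-1, -2, 7], [0.051, -0.013, 0]], [0, [-1, -3, 10], [0.068, -0.017, 0]], [0, [-1, -4, 12], [0.085, -0.021, 0]], [0, [-1, -5, 14], [0.102, -0.025, 0]], [0, [-1, -6, 17], [0.118, -0.03, 0]], [0, [-2, -6, 19], [0.135, -0.034, 0]]]'

```text
time: 8.8
ee_pos: [0.5442, 0.1296, 0.1776]
tcp_rot: [180.0, -20.0, 75.9]
wrist_force: [0.7, 0.9, -2.0]
opening: 0.0141
grasp_force: 88.0
```

step_arm --targets '[[0, [0, -1, 2], [0.017, -0.004, 0]], [0, [0, -2, 5], [0.034, -0.008, 0]], [0, [-1, -3, 7], [0.051, -0.013, 0]], [0, [-1, -4, 9], [0.068, -0.017, 0]], [0, [-1, -6, 11], [0.085, -0.021, 0]], [0, [-2, -7, 14], [0.102, -0.025, 0]], [0, [-2, -8, 16], [0.118, -0.03, 0]], [0, [-2, -9, 18], [0.135, -0.034, 0]]]'

```text
time: 9.6
ee_pos: [0.5422, 0.1206, 0.1956]
tcp_rot: [180.0, -28.0, 75.9]
wrist_force: [0.0, 0.0, -2.6]
opening: 0.0146
grasp_force: 88.1
```

step_arm --targets '[[0, [0, -1, 2], [0.017, -0.004, 0]], [0, [-1, -3, 4], [0.034, -0.008, 0]], [0, [-1, -4, 6], [0.051, -0.013, 0]], [0, [-1, -5, 8], [0.068, -0.017, 0]], [0, [-2, -7, 11], [0.085, -0.021, 0]], [0, [-2, -8, 13], [0.102, -0.025, 0]], [0, [-2, -8, 13], [0.102, -0.025, 0]], [0, [-2, -8, 13], [0.102, -0.025, 0]]]'

```text
time: 10.4
ee_pos: [0.5402, 0.1126, 0.2083]
tcp_rot: [-180.0, -34.0, 75.9]
wrist_force: [0.2, 0.4, -2.5]
opening: 0.0147
grasp_force: 88.1
```

```bash
python3 - <<'E'
from h import *
o=bot.get_obs();print(np.round(o["ee_pos"],4),np.round(o["q"],1),np.round(o["tcp_rot"],1))
I={}
for n in("scene","top"):
    p,d=bot.camera(n);cv2.imwrite(f"pics/{n}4.png",p[:,:,::-1])
    u,v=np.round(proj(n,[[.52,.02,.12]])[0]).astype(int)
    I[n]=cv2.resize(p[v-40:v+40,u-40:u+40,::-1],(400,400),interpolation=cv2.INTER_CUBIC)
cv2.imwrite("pics/g4.png",np.hstack(list(I.values())))
E
```

```text
[0.5402 0.1126 0.2083] [ -4.8  -4.4  -7.4  80.8  33.4 101.2] [-180.   -34.    75.9]
```

View pics/g4.png

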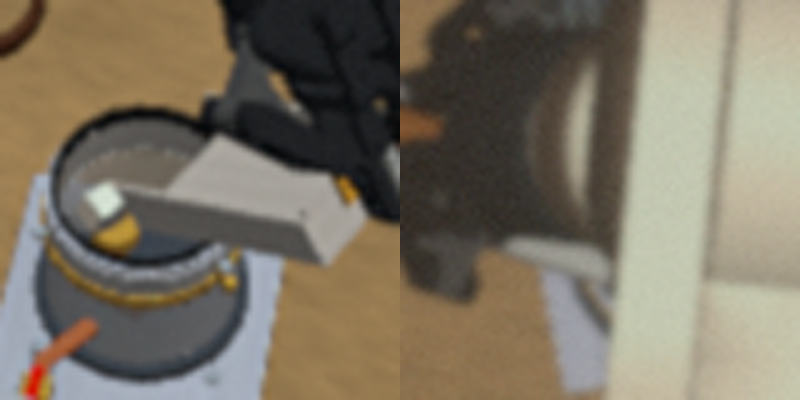

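Bone and brass are visible in the canister, at (105,200) and (118,235), and the visible pan floor is empty. I'll level the tray, back off and check.

step_arm --targets '[[0, [1, 4, 4], [-0.072, 0.018, 0]], [0, [2, 8, 5], [-0.144, 0.036, 0]], [0, [3, 12, 3], [-0.216, 0.054, 0]], [0, [4, 16, -2], [-0.288, 0.072, 0]], [0, [5, 20, -8], [-0.36, 0.09, 0]], [0, [6, 24, -16], [-0.432, 0.108, 0]], [0, [7, 28, -25], [-0.504, 0.126, 0]], [0, [8, 32, -33], [-0.576, 0.144, 0]]]'

```text
time: 11.3
ee_pos: [0.5482, 0.1453, 0.1752]
tcp_rot: [179.9, 0.2, 75.9]
wrist_force: [0.5, 0.5, -1.2]
opening: 0.0143
grasp_force: 88.1
```

step_arm --targets '[[0, [1, 10, 0], [0, 0, 0]], [0, [3, 30, 0], [0, 0, 0]], [0, [5, 60, 0], [0, 0, 0]], [0, [10, 95, 0], [0, 0, 0]], [0, [14, 130, 0], [0, 0, 0]], [0, [18, 160, 0], [0, 0, 0]], [0, [20, 175, 0], [0, 0, 0]], [0, [20, 175, 0], [0, 0, 0]]]'

```text
time: 12.1
ee_pos: [0.568, 0.3215, 0.175]
tcp_rot: [-180.0, -0.0, 76.0]
wrist_force: [-0.6, -0.7, -2.6]
opening: 0.0141
grasp_force: 88.1
```

```bash
python3 - <<'E'
from h import *
o=bot.get_obs();print(np.round(o["ee_pos"],4),np.round(o["q"],1),np.round(o["tcp_rot"],1))
p,d=bot.camera("scene");q,e=bot.camera("top");cv2.imwrite("pics/scene5.png",p[:,:,::-1]);cv2.imwrite("pics/top5.png",q[:,:,::-1])
a=cv2.resize(p[130:290,270:450,::-1],(450,400),interpolation=cv2.INTER_CUBIC)
b=cv2.resize(q[185:255,245:315,::-1],(350,350),interpolation=cv2.INTER_CUBIC)
b=cv2.copyMakeBorder(b,0,50,0,0,0)
cv2.imwrite("pics/g5.png",np.hstack([a,b]))
E
```

```text
[0.568  0.3215 0.175 ] [ 29.5  18.7  19.8  91.1   0.  133.5] [-180.   -0.   76.]
```

View pics/g5.png

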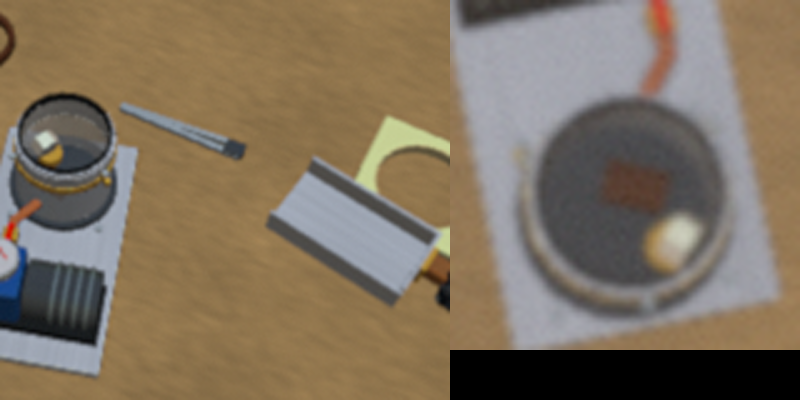

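All three blanks are in the canister: ebony at (635,187), brass and bone at (670,240). The tray is empty. Setting it down.

step_arm --targets '[[0, [0, 0, -20], [0, 0, 0]], [0, [0, 0, -50], [0, 0, 0]], [0, [0, 0, -85], [0, 0, 0]], [0, [0, 0, -115], [0, 0, 0]], [0, [0, 0, -140], [0, 0, 0]], [0, [0, 0, -153], [0, 0, 0]], [0, [0, 0, -159], [0, 0, 0]], [0, [0, 0, -161], [0, 0, 0]]]'

```text
time: 13.0
ee_pos: [0.5684, 0.3193, 0.0148]
tcp_rot: [180.0, 0.0, 75.9]
wrist_force: [-0.1, -0.0, -2.5]
opening: 0.0143
grasp_force: 88.1
```

step_arm --targets '[[0, [0, 0, -1], [0, 0, 0]], [0, [0, 0, -2], [0, 0, 0]], [0, [0, 0, -3], [0, 0, 0]], [0, [0, 0, -3], [0, 0, 0]]]'

```text
time: 13.4
ee_pos: [0.5683, 0.3198, 0.0116]
tcp_rot: [180.0, 0.0, 75.9]
wrist_force: [-0.1, -0.5, -1.5]
opening: 0.0141
grasp_force: 88.1
```

step_arm --targets '[[0, [0, 0, -1], [0, 0, 0]], [0, [0, 0, -1], [0, 0, 0]], [0, [0, 0, -1], [0, 0, 0]]]'

```text
time: 13.7
ee_pos: [0.5683, 0.3198, 0.0106]
tcp_rot: [180.0, 0.0, 75.9]
wrist_force: [-0.1, -0.0, 0.6]
opening: 0.0143
grasp_force: 88.5
```

step_arm --targets '[[0.4, [0, 0, 0], [0, 0, 0]], [0.4, [0, 0, 0], [0, 0, 0]], [0.4, [0, 0, 0], [0, 0, 0]], [0.4, [0, 0, 0], [0, 0, 0]], [1, [0, 0, 30], [0, 0, 0]], [1, [0, 0, 70], [0, 0, 0]], [1, [0, 0, 120], [0, 0, 0]], [1, [0, 0, 170], [0, 0, 0]]]' --force 40

```text
time: 14.5
ee_pos: [0.5677, 0.3194, 0.1819]
tcp_rot: [-180.0, 0.1, 75.9]
wrist_force: [0.5, 0.2, -0.0]
opening: 0.0853
grasp_force: 0.0
```

```bash
python3 - <<'E'
from h import *
o=bot.get_obs();print(o["time"],np.round(o["ee_pos"],4),np.round(o["q"],1))
for n in("scene","top"):
    p,d=bot.camera(n);cv2.imwrite(f"pics/{n}6.png",p[:,:,::-1]);C=cloud(n,d);C=C.reshape(-1,3)
    k=(abs(C[:,0]-.55)<.06)&(abs(C[:,1]-.24)<.045)&(C[:,2]>-.02)&(C[:,2]<.012);P=C[k];A=np.c_[P[:,:2]-P[:,:2].mean(0),np.ones(len(P))];print(n,len(P),np.linalg.lstsq(A,P[:,2],rcond=None)[0])
E
```

```text
14.5 [0.5677 0.3194 0.1819] [ 2.940e+01  1.870e+01  2.060e+01  9.200e+01 -1.000e-01  1.335e+02]
scene 1704 [-0.02072694  0.00495454  0.00230239]
top 1645 [-0.00053743 -0.00362355  0.0021578 ]
```

step_arm --targets '[[1, [-1, -30, 10], [0, 0, 0.1]], [1, [-2, -75, 20], [0, 0, 0.2]], [1, [-4, -120, 20], [0, 0, 0.3]], [1, [-6, -165, 20], [0, 0, 0.4]], [1, [-8, -210, 20], [0, 0, 0.5]], [1, [-9, -255, 20], [0, 0, 0.6]], [1, [-10, -300, 20], [0, 0, 0.7]], [1, [-12, -345, 20], [0, 0, 0.8]]]'

```text
time: 15.4
ee_pos: [0.5559, -0.0271, 0.2005]
tcp_rot: [180.0, 0.1, 122.0]
wrist_force: [0.5, 0.1, -0.8]
opening: 0.0856
grasp_force: 0.0
```

step_arm --targets '[[1, [-2, -45, 0], [0, 0, 0.1]], [1, [-4, -90, 0], [0, 0, 0.2]], [1, [-6, -135, 0], [0, 0, 0.3]], [1, [-8, -180, 0], [0, 0, 0.4]], [1, [-9, -225, 0], [0, 0, 0.5]], [1, [-10, -265, 0], [0, 0, 0.6]], [1, [-10, -281, 0], [0, 0, 0.7]], [1, [-10, -281, 0], [0, 0, 0.77]]]'

```text
time: 16.2
ee_pos: [0.5456, -0.3089, 0.1996]
tcp_rot: [180.0, 0.0, 165.9]
wrist_force: [0.3, 0.5, -1.0]
opening: 0.0857
grasp_force: 0.0
```

step_arm --targets '[[1, [0, 0, -40], [0, 0, 0]], [1, [0, 0, -80], [0, 0, 0]], [1, [0, 0, -110], [0, 0, 0]], [1, [0, 0, -130], [0, 0, 0]], [1, [0, 0, -140], [0, 0, 0]], [1, [0, 0, -140], [0, 0, 0]], [1, [0, 0, -140], [0, 0, 0]]]'

```text
time: 16.9
ee_pos: [0.5466, -0.3066, 0.0615]
tcp_rot: [-180.0, 0.1, 165.9]
wrist_force: [-0.8, -0.3, 0.6]
opening: 0.0853
grasp_force: 0.0
```

step_arm --targets '[[1, [0, 0, -15], [0, 0, 0]], [1, [0, 0, -25], [0, 0, 0]], [1, [0, 0, -28], [0, 0, 0]], [0, [0, 0, -28], [0, 0, 0]], [0, [0, 0, -28], [0, 0, 0]], [0, [0, 0, -28], [0, 0, 0]], [0, [0, 0, -28], [0, 0, 0]], [0, [0, 0, -28], [0, 0, 0]]]' --force 25

```text
time: 17.7
ee_pos: [0.5464, -0.3065, 0.0329]
tcp_rot: [180.0, 0.1, 165.9]
wrist_force: [0.7, -0.4, 3.2]
opening: 0.0493
grasp_force: 26.5
```

step_arm --targets '[[0, [0, 0, 0], [0, 0, 0]], [1, [0, 0, 0], [0, 0, 0]], [1, [0, 0, 0], [0, 0, 0]], [1, [0, 0, 0], [0, 0, 0]], [1, [0, 0, 0], [0, 0, 0]], [1, [0, 0, 0], [0, 0, -0.12]], [1, [0, 0, 0], [0, 0, -0.26]], [1, [0, 0, 0], [0, 0, -0.4]]]'

```text
time: 18.5
ee_pos: [0.546, -0.3062, 0.0321]
tcp_rot: [180.0, 0.0, 142.6]
wrist_force: [0.0, -0.2, 0.2]
opening: 0.0853
grasp_force: 0.0
```

step_arm --targets '[[1, [0, 0, 0], [0, 0, -0.14]], [1, [0, 0, 0], [0, 0, -0.28]], [1, [0, 0, 0], [0, 0, -0.42]], [1, [0, 0, 0], [0, 0, -0.56]], [1, [0, 0, 0], [0, 0, -0.7]], [1, [0, 0, 0], [0, 0, -0.84]], [1, [0, 0, 0], [0, 0, -0.98]], [1, [0, 0, 0], [0, 0, -1.12]]]'

```text
time: 19.3
ee_pos: [0.5461, -0.3063, 0.0322]
tcp_rot: [180.0, 0.1, 78.4]
wrist_force: [0.1, 0.1, -0.1]
opening: 0.0855
grasp_force: 0.0
```

step_arm --targets '[[1, [0, 0, 0], [0, 0, -0.05]], [0, [0, 0, 0], [0, 0, -0.05]], [0, [0, 0, 0], [0, 0, -0.05]], [0, [0, 0, 0], [0, 0, -0.05]], [0, [0, 0, 0], [0, 0, -0.05]], [0, [0, 0, 0], [0, 0, -0.05]], [0, [0, 0, 0], [0, 0, -0.05]], [0, [0, 0, 0], [0, 0, -0.05]]]'

```text
time: 20.1
ee_pos: [0.5462, -0.3063, 0.0325]
tcp_rot: [180.0, 0.1, 75.9]
wrist_force: [0.2, -0.7, 3.3]
opening: 0.0489
grasp_force: 26.5
```

step_arm --targets '[[0, [0, 0, 0], [0, 0, 0]], [0, [0, 0, 0], [0, 0, 0]], [0, [0, 0, 0], [0, 0, 0]]]' --force 100

```text
time: 20.4
ee_pos: [0.5465, -0.3065, 0.033]
tcp_rot: [179.9, 0.1, 75.9]
wrist_force: [0.2, -0.5, 5.9]
opening: 0.0474
grasp_force: 103.6
```

step_arm --targets '[[0, [0, 0, 8], [0, 0, 0]], [0, [0, 0, 25], [0, 0, 0]], [0, [0, 0, 50], [0, 0, 0]], [0, [0, 0, 80], [0, 0, 0]], [0, [0, 0, 105], [0, 0, 0]], [0, [0, 0, 122], [0, 0, 0]], [0, [0, 0, 132], [0, 0, 0]], [0, [0, 0, 132], [0, 0, 0]]]'

```text
time: 21.2
ee_pos: [0.5464, -0.3065, 0.1654]
tcp_rot: [179.9, 0.1, 75.9]
wrist_force: [0.7, -0.3, -3.0]
opening: 0.047
grasp_force: 103.1
```

step_arm --targets '[[0, [-1, 10, 0], [0, 0, 0]], [0, [-4, 30, 0], [0, 0, 0]], [0, [-8, 60, 0], [0, 0, 0]], [0, [-12, 95, 0], [0, 0, 0]], [0, [-16, 130, 0], [0, 0, 0]], [0, [-20, 165, 0], [0, 0, 0]], [0, [-24, 200, 0], [0, 0, 0]], [0, [-28, 235, 0], [0, 0, 0]]]'

```text
time: 22.0
ee_pos: [0.5168, -0.0693, 0.1628]
tcp_rot: [-179.9, 0.1, 75.9]
wrist_force: [0.2, 0.4, -2.5]
opening: 0.0474
grasp_force: 103.1
```

step_arm --targets '[[0, [-3, 25, 0], [0, 0, 0]], [0, [-5, 45, 0], [0, 0, 0]], [0, [-7, 55, 0], [0, 0, 0]], [0, [-7, 59, 0], [0, 0, 0]], [0, [-7, 59, 0], [0, 0, 0]], [0, [-7, 59, 0], [0, 0, 0]]]'

```text
time: 22.6
ee_pos: [0.5111, -0.0129, 0.164]
tcp_rot: [-180.0, 0.1, 75.9]
wrist_force: [0.1, -0.9, -1.5]
opening: 0.0477
grasp_force: 103.1
```

```bash
python3 - <<'E'
from h import *
o=bot.get_obs();e=np.array(o["ee_pos"]);print(o["time"],np.round(e,4),np.round(o["q"],1))
I={};a=np.linspace(0,2*np.pi,49)
for n in("scene","top"):
    p,d=bot.camera(n);cv2.imwrite(f"pics/{n}7.png",p[:,:,::-1])
    u,v=np.round(proj(n,[e])[0]).astype(int)
    c=cv2.resize(p[v-40:v+40,u-40:u+40,::-1],(400,400),interpolation=cv2.INTER_CUBIC)
    for r,z,x,y,col in((.057,e[2]-.033,e[0],e[1],(0,0,255)),(.057,e[2]-.033+.028,e[0],e[1],(0,255,255)),(.046,.094,.511,-.012,(255,0,0))):
        q=proj(n,np.c_[x+r*np.cos(a),y+r*np.sin(a),0*a+z]);cv2.polylines(c,[np.round((q-[u-40,v-40]+.5)*5).astype(np.int32)],False,col,1)
    I[n]=c
cv2.imwrite("pics/g7.png",np.hstack(list(I.values())))
E
```

```text
22.6 [ 0.5111 -0.0129  0.164 ] [-1.400e+00 -1.200e+00 -3.700e+00  8.750e+01 -1.000e-01  1.027e+02]
```

View pics/g7.png

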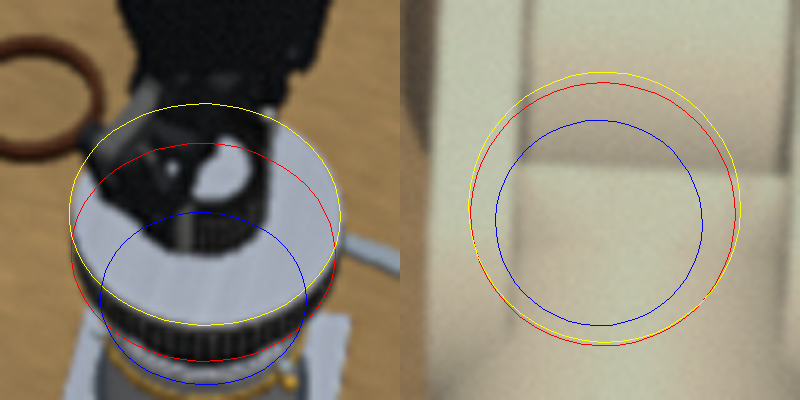

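```bash
python3 - <<'E'
from h import *
from scipy.ndimage import map_coordinates
a=np.linspace(0,2*np.pi,181)
for n in("scene","top"):
    for f in(0,2,5):
        try:g=cv2.cvtColor(cv2.imread(f"pics/{n}{f}.png"),cv2.COLOR_BGR2GRAY).astype(float)
        except Exception: continue
        def s(x,y,r,z): q=proj(n,np.c_[x+r*np.cos(a),y+r*np.sin(a),0*a+z]);return map_coordinates(g,[q[:,1],q[:,0]],order=1)
        res=[]
        for x in np.arange(.503,.520,.0005):
            for y in np.arange(-.022,-.002,.0005):
                # seal dark ring vs aluminium just outside
                res.append((np.mean(s(x,y,.0455,.1)-s(x,y,.041,.105)),x,y))
        res.sort(reverse=True);w=np.array(res[:15]);print(n,f,np.round(w[:,1:].mean(0),4),np.round(w[0],4))
print(np.round(proj("scene",[[.511,-.012,.105]]),1),np.round(proj("top",[[.511,-.012,.105]]),1))
E
```

```text
scene 0 [ 0.5105 -0.0113] [ 5.79631e+01  5.10500e-01 -1.15000e-02]
scene 2 [ 0.5106 -0.0113] [ 5.78066e+01  5.10500e-01 -1.15000e-02]
scene 5 [ 0.5106 -0.0113] [ 5.76494e+01  5.10500e-01 -1.15000e-02]
top 0 [ 0.5108 -0.0151] [ 4.06556e+01  5.11000e-01 -1.50000e-02]
top 2 [ 0.5108 -0.0151] [ 4.0896e+01  5.1100e-01 -1.5000e-02]
top 5 [ 0.5107 -0.0153] [ 3.88054e+01  5.10500e-01 -1.50000e-02]
[[295.2 182. ]] [[279.3 222.4]]
```

step_arm --targets '[[0, [0, 0.5, -5], [0, 0, 0]], [0, [0, 0.5, -13], [0, 0, 0]], [0, [0, 0.5, -20], [0, 0, 0]], [0, [0, 0.5, -24], [0, 0, 0]], [0, [0, 0.5, -26], [0, 0, 0]], [0, [0, 0.5, -28], [0, 0, 0]], [0, [0, 0.5, -30], [0, 0, 0]], [0, [0, 0.5, -32], [0, 0, 0]]]'

```text
time: 23.5
ee_pos: [0.5112, -0.0118, 0.1323]
tcp_rot: [180.0, 0.0, 75.9]
wrist_force: [-0.0, 0.1, -2.0]
opening: 0.0476
grasp_force: 103.1
```

step_arm --targets '[[0, [0, 0, -2], [0, 0, 0]], [0, [0, 0, -4], [0, 0, 0]], [0, [0, 0, -6], [0, 0, 0]], [0, [0, 0, -6], [0, 0, 0]]]'

```text
time: 23.9
ee_pos: [0.511, -0.0118, 0.126]
tcp_rot: [-180.0, 0.1, 75.9]
wrist_force: [0.0, -0.2, -1.5]
opening: 0.0474
grasp_force: 103.1
```

step_arm --targets '[[0, [0, 0, -2], [0, 0, 0]], [0, [0, 0, -3], [0, 0, 0]], [0, [0, 0, -4], [0, 0, 0]], [0, [0, 0, -5], [0, 0, 0]], [0, [0, 0, -5], [0, 0, 0]], [0, [0, 0, -5], [0, 0, 0]]]'

```text
time: 24.5
ee_pos: [0.5112, -0.0118, 0.1217]
tcp_rot: [180.0, 0.0, 75.9]
wrist_force: [-1.5, 0.5, 3.8]
opening: 0.0474
grasp_force: 103.6
```

step_arm --targets '[[0, [0, 0, -0.5], [0, 0, 0.035]], [0, [0, 0, -0.5], [0, 0, 0.07]], [0, [0, 0, -0.5], [0, 0, 0.105]], [0, [0, 0, -0.5], [0, 0, 0.14]], [0, [0, 0, -0.5], [0, 0, 0.175]], [0, [0, 0, -0.5], [0, 0, 0.21]], [0, [0, 0, -0.5], [0, 0, 0.245]], [0, [0, 0, -0.5], [0, 0, 0.28]]]'

```text
time: 25.3
ee_pos: [0.5116, -0.0117, 0.1216]
tcp_rot: [179.9, 0.0, 92.0]
wrist_force: [-1.1, 2.1, 5.2]
opening: 0.0474
grasp_force: 103.9
```

step_arm --targets '[[0, [0, 0, -0.5], [0, 0, 0.035]], [0, [0, 0, -0.5], [0, 0, 0.07]], [0, [0, 0, -0.5], [0, 0, 0.105]], [0, [0, 0, -0.5], [0, 0, 0.14]], [0, [0, 0, -0.5], [0, 0, 0.175]], [0, [0, 0, -0.5], [0, 0, 0.21]], [0, [0, 0, -0.5], [0, 0, 0.245]], [0, [0, 0, -0.5], [0, 0, 0.28]]]'

```text
time: 26.1
ee_pos: [0.5116, -0.0115, 0.1216]
tcp_rot: [179.9, 0.1, 108.1]
wrist_force: [-2.2, 2.5, 8.6]
opening: 0.0476
grasp_force: 104.3
```

```bash
python3 -c "
from h import *
o=bot.get_obs();print({k:np.round(o[k],3).tolist() for k in('ee_pos','wrist_force','torque','tcp_rot','q')})"
```

```text
{'ee_pos': [0.512, -0.012, 0.122], 'wrist_force': [-2.218, 2.502, 8.62], 'torque': [0.318, 0.647, -0.29], 'tcp_rot': [179.868, 0.06, 108.055], 'q': [-1.286, -1.17, -8.364, 82.662, -0.013, 70.66]}
```

step_arm --targets '[[0, [0, 0, 0], [0, 0, 0.035]], [0, [0, 0, 0], [0, 0, 0.07]], [0, [0, 0, 0], [0, 0, 0.105]], [0, [0, 0, 0], [0, 0, 0.14]], [0, [0, 0, 0], [0, 0, 0.175]], [0, [0, 0, 0], [0, 0, 0.21]], [0, [0, 0, 0], [0, 0, 0.245]], [0, [0, 0, 0], [0, 0, 0.28]]]'

```text
time: 26.9
ee_pos: [0.5116, -0.0117, 0.1215]
tcp_rot: [179.9, 0.1, 124.1]
wrist_force: [-1.8, 2.1, 9.4]
opening: 0.0474
grasp_force: 104.2
```

step_arm --targets '[[0, [0, 0, 0], [0, 0, 0.035]], [0, [0, 0, 0], [0, 0, 0.07]], [0, [0, 0, 0], [0, 0, 0.105]], [0, [0, 0, 0], [0, 0, 0.14]], [0, [0, 0, 0], [0, 0, 0.175]], [0, [0, 0, 0], [0, 0, 0.21]], [0, [0, 0, 0], [0, 0, 0.245]], [0, [0, 0, 0], [0, 0, 0.28]]]'

```text
time: 27.7
ee_pos: [0.5116, -0.0118, 0.1216]
tcp_rot: [179.9, 0.1, 140.1]
wrist_force: [-1.5, 0.7, 8.6]
opening: 0.0472
grasp_force: 104.0
```

step_arm --targets '[[0, [0, 0, 0], [0, 0, 0.035]], [0, [0, 0, 0], [0, 0, 0.07]], [0, [0, 0, 0], [0, 0, 0.105]], [0, [0, 0, 0], [0, 0, 0.14]], [0, [0, 0, 0], [0, 0, 0.175]], [0, [0, 0, 0], [0, 0, 0.21]], [0, [0, 0, 0], [0, 0, 0.245]], [0, [0, 0, 0], [0, 0, 0.28]]]'

```text
time: 28.5
ee_pos: [0.5117, -0.0119, 0.1216]
tcp_rot: [179.9, 0.2, 156.2]
wrist_force: [-1.5, 0.7, 7.0]
opening: 0.0473
grasp_force: 104.0
```

step_arm --targets '[[0, [0, 0, 0], [0, 0, 0.035]], [0, [0, 0, 0], [0, 0, 0.07]], [0, [0, 0, 0], [0, 0, 0.105]], [0, [0, 0, 0], [0, 0, 0.14]], [0, [0, 0, 0], [0, 0, 0.175]], [0, [0, 0, 0], [0, 0, 0.21]], [0, [0, 0, 0], [0, 0, 0.245]], [0, [0, 0, 0], [0, 0, 0.28]]]'

```text
time: 29.3
ee_pos: [0.5108, -0.012, 0.1199]
tcp_rot: [-180.0, 0.0, 172.2]
wrist_force: [-2.7, -1.5, -1.6]
opening: 0.0473
grasp_force: 103.3
```

```bash
python3 -c "
from h import *
o=bot.get_obs();print({k:np.round(o[k],3).tolist() for k in('ee_pos','wrist_force','torque','tcp_rot','q')})"
```

```text
{'ee_pos': [0.511, -0.012, 0.12], 'wrist_force': [-2.687, -1.471, -1.612], 'torque': [-0.762, 0.534, -0.427], 'tcp_rot': [-179.974, 0.01, 172.223], 'q': [-1.336, -1.118, -8.498, 82.613, -0.027, 6.441]}
```

step_arm --targets '[[0, [0, 0, -1], [0, 0, -0.02]], [0, [0, 0, -2], [0, 0, -0.035]], [0, [0, 0, -3], [0, 0, -0.035]], [0, [0, 0, -3.5], [0, 0, -0.035]], [0, [0, 0, -3.5], [0, 0, -0.035]]]'

```text
time: 29.8
ee_pos: [0.5111, -0.0117, 0.1166]
tcp_rot: [180.0, 0.0, 170.1]
wrist_force: [-0.5, -0.2, -1.4]
opening: 0.0475
grasp_force: 103.2
```

```bash
python3 -c "
from h import *
o=bot.get_obs();print({k:np.round(o[k],4).tolist() for k in('ee_pos','wrist_force','torque','tcp_rot')})"
```

```text
{'ee_pos': [0.5111, -0.0117, 0.1166], 'wrist_force': [-0.5245, -0.1742, -1.4472], 'torque': [0.0102, -0.0143, 0.0425], 'tcp_rot': [179.9811, 0.0469, 170.1461]}
```

step_arm --targets '[[0, [0, 0, -1], [0, 0, 0]], [0, [0, 0, -2], [0, 0, 0]], [0, [0, 0, -3], [0, 0, 0]], [0, [0, 0, -4], [0, 0, 0]], [0, [0, 0, -5], [0, 0, 0]], [0, [0, 0, -6], [0, 0, 0]], [0, [0, 0, -6.5], [0, 0, 0]], [0, [0, 0, -6.5], [0, 0, 0]]]'

```text
time: 30.6
ee_pos: [0.5113, -0.0118, 0.1111]
tcp_rot: [180.0, 0.1, 170.2]
wrist_force: [-3.0, 0.4, 8.3]
opening: 0.0471
grasp_force: 103.7
```

step_arm --targets '[[0, [0, 0, -0.5], [0, 0, 0]], [0, [0, 0, -1], [0, 0, 0]], [0, [0, 0, -1.5], [0, 0, 0]], [0, [0, 0, -1.5], [0, 0, 0]], [0, [0, 0, -1.5], [0, 0, 0]]]'

```text
time: 31.1
ee_pos: [0.5113, -0.0118, 0.1108]
tcp_rot: [180.0, 0.2, 170.2]
wrist_force: [-7.1, 0.2, 18.2]
opening: 0.0476
grasp_force: 105.1
```

step_arm --targets '[[0, [0.3, 0, -0.5], [0, 0, 0]], [0, [0.3, 0, -0.5], [0, 0, 0]], [0, [0.3, 0, -0.5], [0, 0, 0]], [0, [0.3, 0, -0.5], [0, 0, 0]]]'

```text
time: 31.5
ee_pos: [0.5113, -0.0118, 0.1108]
tcp_rot: [180.0, 0.2, 170.2]
wrist_force: [-9.1, 0.3, 22.6]
opening: 0.0473
grasp_force: 105.5
```

```bash
python3 - <<'E'
from h import *
o=bot.get_obs();print({k:np.round(o[k],4).tolist() for k in('time','ee_pos','wrist_force','torque','tcp_rot')})
a=np.linspace(0,2*np.pi,49);p,d=bot.camera("scene")
f=cv2.resize(p[90:350,100:470,::-1],(555,390),interpolation=cv2.INTER_CUBIC)
c=cv2.resize(p[140:220,255:335,::-1],(390,390),interpolation=cv2.INTER_CUBIC);c=c[:,:240] if False else c
for z,k in((.078,(0,0,255)),(.106,(0,255,255))):
    q=proj("scene",np.c_[.511+.057*np.cos(a),-.012+.057*np.sin(a),0*a+z]);cv2.polylines(c,[np.round((q-[255,140]+.5)*390/80).astype(np.int32)],False,k,1)
cv2.imwrite("pics/g8.png",cv2.resize(np.hstack([f,c]),(800,330)))
E
```

```text
{'time': 31.5, 'ee_pos': [0.5113, -0.0118, 0.1108], 'wrist_force': [-9.1301, 0.2987, 22.6041], 'torque': [0.0072, 2.1135, -0.0562], 'tcp_rot': [179.969, 0.1613, 170.1509]}
```

View pics/g8.png

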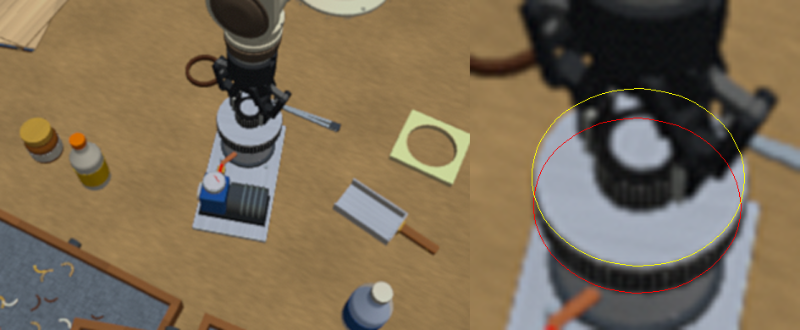

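The lid sits on the model's home outline, the tray is level, and the bystanders look undisturbed. Handing in.

```bash
python3 -c "
from workcell import bot
print(bot.job_done())"
```

```text
the job is handed in; nothing more can be done
None
```

I handed the job in at about 31.5 s: the three blanks are in the canister, the tray is level on the bench, and the lid is keyed over the pins and held home with about 22 N of downward push; the judge's verdict was not shown.

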